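Shake up the settled paint pots

ROBOT

A 7-joint arm with a two-finger parallel gripper is mounted at the origin on a cart in front of the work surface, level with it; the furniture and walls round the work are solid. World frame = base frame: x ahead of the robot, y to its left, z up, the work surface at z = 0. Lengths are in m, angles in rad, forces in N, time in s.
With the tool pointing down it reaches from about 0.4 to 0.9 m from the base axis. Payload 5.5 kg.
Tool frame: the origin (TCP) lies at the very end of the fingers, on their centre line; the grasp point (between the pads) lies 19 mm behind it; z points along the fingers, y is the line along which they close (so a half turn about z gives the same grasp; the last joint's range is limited). The gripper opens to 85 mm and grips with 20 to 120 N. Pads are 22 mm wide; open, the fingers measure 114 mm over their backs; the gripper's body (76 mm by 85 mm) begins 54 mm behind the grasp point. The pads swing forward as they close: fully open they stand 13 mm farther back than shut.
Start: joints at [1.576, 0.501, -0.427, 1.55, 0.221, 1.138, -0.21], TCP at [0.166, -0.629, 0.231] pointing down, gripper open.
Joint ranges: [-2.88, 2.88], [-0.31, 2.03], [-1.54, 1.56], [0.2, 2.42], [-1.41, 4.55], [0.19, 2.02], [-2.57, 2.57]. Speed limits (rad/s): [2.57, 2.57, 3.14, 3.14, 3.14, 3.14, 3.14].

INTERFACE

Orientations are given as a rotation vector (axis times angle).
In Python, from plant import manip gives the robot as it stands.
- The arm moves only by the shell command python3 -m handwheel 'ROWS' [OPENING] [FORCE]. ROWS is JSON, a list of rows, each a list of 4 numbers: the shift along the tool's x, y, z in cm, then the turn about the tool's z in rad. A call has 1 to 12 rows; each row is the pose to reach, as a shift and turn from the pose commanded when the call began, along the tool's axes at that moment; what a row does not reach only later rows make up. A row lasts 1/10 s, in which the tool goes at most 50 mm and 8.59 degrees, less where a joint would pass 70% of its speed; a pose out of reach is approached as far as the arm can. A call with a gripper value outside its range is refused whole. OPENING is the opening, from 0 (shut) to 1 (fully open), set as the call begins (- or left out, the last holds). The fingers move at their own pace and stop on an object; FORCE is the grip in N (left out, the last holds). Time passes only in rows, so rows that repeat a pose let the fingers close. It gives the time, the measured TCP pose, the force, the opening and the grip force at its end, in the units of the state.
- manip.observe(): the state, without advancing time (a new reading comes with each control period).
- manip.camera(name): name is "side" or "top" or "wrist"; returns the picture (480x640x3 uint8, red, green, blue); there is no depth.
- manip.camera_params(name): a dict with "vfov" (degrees; the focal length in pixels is half the picture's height over the tangent of half this angle, whatever the lens; pixels are square), "cx", "cy" (the principal point, pixels), "position" and "rotation" of the camera in the world; the wrist camera has in their place "hand_eye" (4x4, takes a point from camera to tool coordinates, whose origin is the TCP and whose axes are the flange's). Camera axes: x right, y down, z forward; pixel columns grow to the right and rows downward; lengths in m; the calibration is good to about 2 mm. A picture is of the moment at which its call begins: read the wrist's pose just before it. camera_params takes no time and is no camera call.
- manip.finish_job(): hands the job in; it is judged then, once.
Trained networks look in the newest picture that a camera, given by its name, has taken for a name from the list of things; names that differ only in an ending like _2 or _b are one class to them, and where a whole thing is asked for, a point or a joint stands for the part that bears it (a point fixed in the world has none). Each returns a list of dicts, best first, with "p" (0 to 1); they miss things now and then, are a little off and sometimes report something else, mostly with a low value. They report only what shows in the picture. A call takes as long as a camera call.
- manip.trace(camera, name): "region" (480x640 bool, what is visible of it) and "rect" ([centre column, centre row, width, height] in pixels, round what is visible of it).
The state is a dict: "t": time; "joints": joint angles; "dq": joint speeds; "tau": joint torques, N m; "tcp_pos": TCP position; "tcp_rot": TCP orientation; "force": force on the tool from outside, world axes, zero at the start; "wrist_torque": the same for the moment, N m; "gripper_width": finger opening in m; "finger_force": force on a finger pad.
Only numpy, scipy, OpenCV 4.12 (cv2) and the standard library are available. Lean on these libraries where they do the work, as an engineer would, in place of code of your own. Each camera call takes 0.05 s, during which the arm holds its last target. There are 200 camera calls.

TASK

The colour in the squat white-capped paint pots has settled: lift the shaker's hold-down plate well back, stand every one of these pots fully down and upright in a pocket of its rack, and swing the plate shut over them. Then, with the plate shut, press the keys one at a time in this order: the round power key, the square programme key, the up-arrow key and the oblong start key, each all the way down and let go again. Do not press the down-arrow key, press no key while the plate is up, and leave the brown bottle and the paint dish behind the banding wheel where they are.

Things in the scene. Friction and masses are not known exactly. Their poses are not given: they have to be found in the camera images.
- shaker: Fixed bench shaker, 265 x 200 mm: white housing, key console along the front, behind it a grey rack with four pockets and a hinged clear hold-down plate. Origin on the bench under it; +x from console to rack, +y to the operator's left. Console and rack tops 62 mm above the bench. Key row at x -114 mm, keys 37 mm apart. Two hinge posts, 105 mm high, at x +118, y +-76 mm.
- pocket0 (a point): Mouth centre, level with the rack's top (62 mm above the bench), of the front left pocket: round, 54 mm wide, 16 mm deep, flat floor, 3 mm chamfer. Pockets stand 84 mm apart along the shaker's y and 64 mm along its x. A seated pot's centre is 7 mm above this point; 30 mm of it stand out of the rack.
- pocket1 (a point): Mouth centre, level with the rack's top (62 mm above the bench), of the front right pocket: round, 54 mm wide, 16 mm deep, flat floor, 3 mm chamfer. Pockets stand 84 mm apart along the shaker's y and 64 mm along its x. A seated pot's centre is 7 mm above this point; 30 mm of it stand out of the rack.
- pocket2 (a point): Mouth centre, level with the rack's top (62 mm above the bench), of the back left pocket: round, 54 mm wide, 16 mm deep, flat floor, 3 mm chamfer. Pockets stand 84 mm apart along the shaker's y and 64 mm along its x. A seated pot's centre is 7 mm above this point; 30 mm of it stand out of the rack.
- pocket3 (a point): Mouth centre, level with the rack's top (62 mm above the bench), of the back right pocket: round, 54 mm wide, 16 mm deep, flat floor, 3 mm chamfer. Pockets stand 84 mm apart along the shaker's y and 64 mm along its x. A seated pot's centre is 7 mm above this point; 30 mm of it stand out of the rack.
- pot_a_center (a point): Centre (23 mm above its underside) of a squat round paint pot, amber glass with a white screw cap nearly as wide, 49 mm wide and 46 mm high, 70 to 130 g, standing on the bench. Its own z points up out of the cap. Between two and four pots are there; all are alike, and any pot fits any pocket.
- pot_b_center (a point): Centre (23 mm above its underside) of a squat round paint pot, amber glass with a white screw cap nearly as wide, 49 mm wide and 46 mm high, 70 to 130 g, standing on the bench. Its own z points up out of the cap. Between two and four pots are there; all are alike, and any pot fits any pocket.
- pot_c_center (a point): Centre (23 mm above its underside) of a squat round paint pot, amber glass with a white screw cap nearly as wide, 49 mm wide and 46 mm high, 70 to 130 g, standing on the bench. Its own z points up out of the cap. Between two and four pots are there; all are alike, and any pot fits any pocket.
- pot_d_center (a point): Centre (23 mm above its underside) of a squat round paint pot, amber glass with a white screw cap nearly as wide, 49 mm wide and 46 mm high, 70 to 130 g, standing on the bench. Its own z points up out of the cap. Between two and four pots are there; all are alike, and any pot fits any pocket.
- clamp (a joint): Hinge of the hold-down plate, rad: 0 level over the pots (shut), 1.57 upright, 1.75 fully back; starts at 0 to 0.35. Stiff: it stays where left; 2 to 6 N at the bar move it. Clear plate in an aluminium frame, 130 mm long, 136 mm wide; shut, its underside is 2 mm over the caps of seated pots. Axis along the shaker's y, at x +118 mm, z 97 mm in its frame.
- clamp_bar (a point): Middle of the round steel grab bar of the hold-down plate: 11 mm thick, 120 mm long, parallel to the shaker's y, on two rods (104 mm apart) 45 mm in front of the plate's front edge, in the plane of the plate, 175 mm from the hinge axis. 97 mm above the bench when shut; it rises and swings away from the operator as the joint grows.
- power_key (a joint): Round power key, 20 mm across, the leftmost of the five keys in a row; stands 8.5 mm above the console face, its top (point power_key_top) 69 mm above the bench. Joint in m: 0 released, 0.006 fully down; pressed beyond 0.004; springs back. Moves straight down, 1.2 N to start, 4 N at the bottom.
- power_key_top (a point): Centre of the top face of the round power key (moves down with it).
- program_key (a joint): Square programme key, 20 x 20 mm, second from the left; stands 8.5 mm above the console face, its top (point program_key_top) 69 mm above the bench. Joint in m: 0 released, 0.006 fully down; pressed beyond 0.004; springs back. Moves straight down, 1.2 N to start, 4 N at the bottom.
- program_key_top (a point): Centre of the top face of the square programme key (moves down with it).
- up_key (a joint): Triangular up-arrow key, about 22 mm, third from the left (the middle one), its point away from the operator; stands 8.5 mm above the console face, its top (point up_key_top) 69 mm above the bench. Joint in m: 0 released, 0.006 fully down; pressed beyond 0.004; springs back. Moves straight down, 1.2 N to start, 4 N at the bottom.
- up_key_top (a point): Centre of the top face of the triangular up-arrow key (moves down with it).
- down_key (a joint): Triangular down-arrow key, about 22 mm, fourth from the left, its point towards the operator (not wanted in this job); stands 8.5 mm above the console face, its top (point down_key_top) 69 mm above the bench. Joint in m: 0 released, 0.006 fully down; pressed beyond 0.004; springs back. Moves straight down, 1.2 N to start, 4 N at the bottom.
- down_key_top (a point): Centre of the top face of the triangular down-arrow key (moves down with it).
- start_key (a joint): Oblong start key, 30 mm wide and 18 mm deep, the rightmost key; stands 8.5 mm above the console face, its top (point start_key_top) 69 mm above the bench. Joint in m: 0 released, 0.006 fully down; pressed beyond 0.004; springs back. Moves straight down, 1.2 N to start, 4 N at the bottom.
- start_key_top (a point): Centre of the top face of the oblong start key (moves down with it).
- oil_bottle_center (a point): Centre (44 mm up) of a brown glass bottle with black cap and paper label, 52 mm wide, 89 mm high; a bystander, to be left alone.
- paint_dish_center (a point): Centre (13 mm up) of a small white paint dish, 64 mm wide, 26 mm high; a bystander, to be left alone.
- banding_wheel: Banding wheel, a bystander fixed on the bench to the right of the shaker: round white head 180 mm across on a narrower foot, 98 mm high. Origin on the bench on its axis. Keep the gripper clear of it.

How it is judged:
On the way, in this order (a step that is already met when the one before it is completed fails the run):
1. the hold-down plate is lifted well back (beyond 1.2 rad) (value of joint clamp above 1.2 rad), for 0.2 s.
2. every pot stands fully down and upright in a pocket, plate still up (((horizontal distance between pot_a_center and pocket0 below 0.008 m and z of pot_a_center in the frame of pocket0 below 0.012 m) or (horizontal distance between pot_a_center and pocket1 below 0.008 m and z of pot_a_center in the frame of pocket1 below 0.012 m) or (horizontal distance between pot_a_center and pocket2 below 0.008 m and z of pot_a_center in the frame of pocket2 below 0.012 m) or (horizontal distance between pot_a_center and pocket3 below 0.008 m and z of pot_a_center in the frame of pocket3 below 0.012 m)) and angle between each of pot_a_center, pot_b_center, pot_c_center, pot_d_center's own z axis and vertical below 0.2 rad and ((horizontal distance between pot_b_center and pocket0 below 0.008 m and z of pot_b_center in the frame of pocket0 below 0.012 m) or (horizontal distance between pot_b_center and pocket1 below 0.008 m and z of pot_b_center in the frame of pocket1 below 0.012 m) or (horizontal distance between pot_b_center and pocket2 below 0.008 m and z of pot_b_center in the frame of pocket2 below 0.012 m) or (horizontal distance between pot_b_center and pocket3 below 0.008 m and z of pot_b_center in the frame of pocket3 below 0.012 m)) and ((horizontal distance between pot_c_center and pocket0 below 0.008 m and z of pot_c_center in the frame of pocket0 below 0.012 m) or (horizontal distance between pot_c_center and pocket1 below 0.008 m and z of pot_c_center in the frame of pocket1 below 0.012 m) or (horizontal distance between pot_c_center and pocket2 below 0.008 m and z of pot_c_center in the frame of pocket2 below 0.012 m) or (horizontal distance between pot_c_center and pocket3 below 0.008 m and z of pot_c_center in the frame of pocket3 below 0.012 m)) and ((horizontal distance between pot_d_center and pocket0 below 0.008 m and z of pot_d_center in the frame of pocket0 below 0.012 m) or (horizontal distance between pot_d_center and pocket1 below 0.008 m and z of pot_d_center in the frame of pocket1 below 0.012 m) or (horizontal distance between pot_d_center and pocket2 below 0.008 m and z of pot_d_center in the frame of pocket2 below 0.012 m) or (horizontal distance between pot_d_center and pocket3 below 0.008 m and z of pot_d_center in the frame of pocket3 below 0.012 m)) and value of joint clamp above 0.9 rad), for 0.2 s.
3. the hold-down plate is shut (below 0.06 rad) over the loaded pots (((horizontal distance between pot_a_center and pocket0 below 0.008 m and z of pot_a_center in the frame of pocket0 below 0.012 m) or (horizontal distance between pot_a_center and pocket1 below 0.008 m and z of pot_a_center in the frame of pocket1 below 0.012 m) or (horizontal distance between pot_a_center and pocket2 below 0.008 m and z of pot_a_center in the frame of pocket2 below 0.012 m) or (horizontal distance between pot_a_center and pocket3 below 0.008 m and z of pot_a_center in the frame of pocket3 below 0.012 m)) and angle between each of pot_a_center, pot_b_center, pot_c_center, pot_d_center's own z axis and vertical below 0.2 rad and ((horizontal distance between pot_b_center and pocket0 below 0.008 m and z of pot_b_center in the frame of pocket0 below 0.012 m) or (horizontal distance between pot_b_center and pocket1 below 0.008 m and z of pot_b_center in the frame of pocket1 below 0.012 m) or (horizontal distance between pot_b_center and pocket2 below 0.008 m and z of pot_b_center in the frame of pocket2 below 0.012 m) or (horizontal distance between pot_b_center and pocket3 below 0.008 m and z of pot_b_center in the frame of pocket3 below 0.012 m)) and ((horizontal distance between pot_c_center and pocket0 below 0.008 m and z of pot_c_center in the frame of pocket0 below 0.012 m) or (horizontal distance between pot_c_center and pocket1 below 0.008 m and z of pot_c_center in the frame of pocket1 below 0.012 m) or (horizontal distance between pot_c_center and pocket2 below 0.008 m and z of pot_c_center in the frame of pocket2 below 0.012 m) or (horizontal distance between pot_c_center and pocket3 below 0.008 m and z of pot_c_center in the frame of pocket3 below 0.012 m)) and ((horizontal distance between pot_d_center and pocket0 below 0.008 m and z of pot_d_center in the frame of pocket0 below 0.012 m) or (horizontal distance between pot_d_center and pocket1 below 0.008 m and z of pot_d_center in the frame of pocket1 below 0.012 m) or (horizontal distance between pot_d_center and pocket2 below 0.008 m and z of pot_d_center in the frame of pocket2 below 0.012 m) or (horizontal distance between pot_d_center and pocket3 below 0.008 m and z of pot_d_center in the frame of pocket3 below 0.012 m)) and value of joint clamp below 0.06 rad), for 0.2 s.
4. the round power key is pressed down (beyond 4 mm), plate shut (value of joint power_key above 0.004 m and value of joint clamp below 0.06 rad), for 0.04 s.
5. the square programme key is pressed down (beyond 4 mm), plate shut (value of joint program_key above 0.004 m and value of joint clamp below 0.06 rad), for 0.04 s.
6. the up-arrow key is pressed down (beyond 4 mm), plate shut (value of joint up_key above 0.004 m and value of joint clamp below 0.06 rad), for 0.04 s.
7. the oblong start key is pressed down (beyond 4 mm), plate shut (value of joint start_key above 0.004 m and value of joint clamp below 0.06 rad), for 0.04 s.
At the end, for the whole second after the job is handed in: every pot that is there stands in a pocket (within 8 mm of its centre, upright within 0.2 rad, down to within 5 mm of its floor), the hold-down plate is shut (below 0.06 rad), all keys are released (all of step 3 and value of joint each of power_key, program_key, up_key, down_key, start_key below 0.0015 m); the robot touches nothing.
It fails at once if a key is pressed while the hold-down plate is up (value of joint any of power_key, program_key, up_key, down_key, start_key above 0.003 m and value of joint clamp above 0.12 rad).
It fails at once if the down-arrow key is pressed (value of joint down_key above 0.003 m).
It fails at once if two keys are down at once (value of joint each of power_key, program_key above 0.003 m or value of joint each of power_key, up_key above 0.003 m or value of joint each of power_key, down_key above 0.003 m or value of joint each of power_key, start_key above 0.003 m or value of joint each of program_key, up_key above 0.003 m or value of joint each of program_key, down_key above 0.003 m or value of joint each of program_key, start_key above 0.003 m or value of joint each of up_key, down_key above 0.003 m or value of joint each of up_key, start_key above 0.003 m or value of joint each of down_key, start_key above 0.003 m).
It fails at once if the brown bottle or the paint dish is shifted by more than 30 mm (distance of any of oil_bottle_center, paint_dish_center from where it was at the start of the episode above 0.03 m).
Of pot_a, pot_b, pot_c, pot_d only 2 to 4 are there at a start; the rules pass over those that are not, and their reading is None.
At some moment in a run one of pot_a, pot_b, pot_c may be knocked a few centimetres aside while the robot is not near it.
It also fails if it takes over 210 s, if anything falls off the work surface, if the arm or the gripper's body presses on something with over 40 N, if the wrist force passes 120 N, or if a joint passes its speed limit or range.

## Working session

There is one attempt and no reset: what is moved stays moved. The work goes in short steps, Python scripts to look and compute and a shell command to move; the robot and the scene stay as the last step left them, time stands still between calls to the robot, and variables do not carry over. Pictures are saved under pics/ and viewed, at most 17 in all, crops included, and the job is handed in when it is done.

```bash
ls; mkdir -p pics; cat > h.py <<'E'
import numpy as np, cv2
from scipy.spatial.transform import Rotation as R
from plant import manip
def cam(name):
    p=manip.camera_params(name); f=240/np.tan(np.radians(p['vfov'])/2)
    if 'hand_eye' in p:
        s=manip.observe(); T=np.eye(4); T[:3,:3]=R.from_rotvec(s['tcp_rot']).as_matrix(); T[:3,3]=s['tcp_pos']
        T=T@np.array(p['hand_eye']); return f,p['cx'],p['cy'],T[:3,3],T[:3,:3]
    return f,p['cx'],p['cy'],np.array(p['position']),np.array(p['rotation'])
def pix2w(c,u,v,z):
    f,cx,cy,o,r=c; d=r@np.array([(u-cx)/f,(v-cy)/f,1]); return o+d*(z-o[2])/d[2]
def w2pix(c,P):
    f,cx,cy,o,r=c; q=r.T@(np.array(P)-o); return np.array([cx+f*q[0]/q[2],cy+f*q[1]/q[2]])
def snap(name,fn=None):
    c=cam(name); im=manip.camera(name)
    if fn: cv2.imwrite('pics/'+fn,im[:,:,::-1])
    return c,im
def to_tool(d):
    s=manip.observe(); return R.from_rotvec(s['tcp_rot']).as_matrix().T@np.array(d)*100
E
python3 - <<'E'
from h import *
np.set_printoptions(precision=3,suppress=True)
for n in ['top','side']:
    p=manip.camera_params(n); print(p)
    c,im=snap(n,n+'0.png')
    for t in ['pot_a_center','shaker','clamp_bar','power_key','program_key','start_key','oil_bottle_center','paint_dish_center']:
        for d in manip.trace(n,t)[:5]: print(n,t,round(d['p'],2),np.round(d['rect'],1))
print(manip.camera_params('wrist')); print(manip.observe())
E
```

```text
pics
{'vfov': 55.246381691167706, 'cx': 323.9423412626732, 'cy': 233.00467072874903, 'position': array([ 0.501, -0.026,  1.312]), 'rotation': array([-2.187,  2.165, -0.068])}
top shaker 0.76 [313.3 247.7  80.2 106.3]
top clamp_bar 0.76 [309.4 232.8  53.3  72.3]
top power_key 0.55 [290.9 291.1   4.3   5.7]
top program_key 0.59 [302.6 288.   11.6   7.4]
top start_key 0.63 [343.9 281.6  10.2   8.4]
top oil_bottle_center 0.69 [430.6 206.9  20.5  23. ]
top paint_dish_center 0.94 [358.4 179.6  20.3  28.7]
top paint_dish_center 0.18 [313.6 244.8  80.1 105.3]
{'vfov': 54.05607424401112, 'cx': 313.856536014942, 'cy': 241.73991947663444, 'position': array([0.13 , 0.779, 0.704]), 'rotation': array([-0.666,  2.498, -1.319])}
side shaker 0.69 [310.6 267.1 131.3  98.5]
side clamp_bar 0.66 [299.1 232.8  89.2  34.7]
side clamp_bar 0.65 [331.2 370.6  34.4  36.9]
side power_key 0.75 [368.5 250.5  11.3  10. ]
side program_key 0.57 [357.6 275.4  13.3  12.1]
side program_key 0.31 [310.4 265.1 136.8  96.9]
side start_key 0.57 [369.3 253.7   7.   15. ]
side oil_bottle_center 0.58 [337.  190.4  15.6  18.9]
side paint_dish_center 0.64 [267.6 225.4  11.5  13.9]
{'vfov': 65.91066895529735, 'cx': 322.22932754632944, 'cy': 244.50379801688197, 'hand_eye': array([[ 0.   , -0.954, -0.3  ,  0.077],
       [ 1.   ,  0.   , -0.   , -0.001],
       [ 0.   , -0.3  ,  0.954, -0.143],
       [ 0.   ,  0.   ,  0.   ,  1.   ]])}
{'t': 0.9, 'joints': array([ 1.576,  0.501, -0.427,  1.55 ,  0.221,  1.138, -0.21 ]), 'dq': array([-0.   ,  0.   , -0.001,  0.001, -0.   ,  0.   , -0.001]), 'tau': array([  0.   , -56.935,  -5.81 , -28.134,   0.013,   0.002,   0.   ]), 'tcp_pos': array([ 0.166, -0.629,  0.231]), 'tcp_rot': array([3.116, 0.404, 0.   ]), 'force': array([ 0.234,  0.013, -0.568]), 'wrist_torque': array([ 0.014,  0.031, -0.041]), 'finger_force': 0.0, 'gripper_width': 0.0854264106780009}
```

```bash
sed -i "s/np.array(p\['rotation'\])$/R.from_rotvec(p['rotation']).as_matrix()/" h.py
python3 - <<'E'
import cv2,numpy as np
a=cv2.imread('pics/top0.png');b=cv2.imread('pics/side0.png')
cv2.imwrite('pics/top0c.png',cv2.resize(a[130:400,150:510],None,fx=2.2,fy=2.2,interpolation=cv2.INTER_CUBIC))
cv2.imwrite('pics/side0c.png',cv2.resize(b[140:420,150:520],None,fx=2.1,fy=2.1,interpolation=cv2.INTER_CUBIC))
E
```

```text
(no output)
```

View pics/top0c.png

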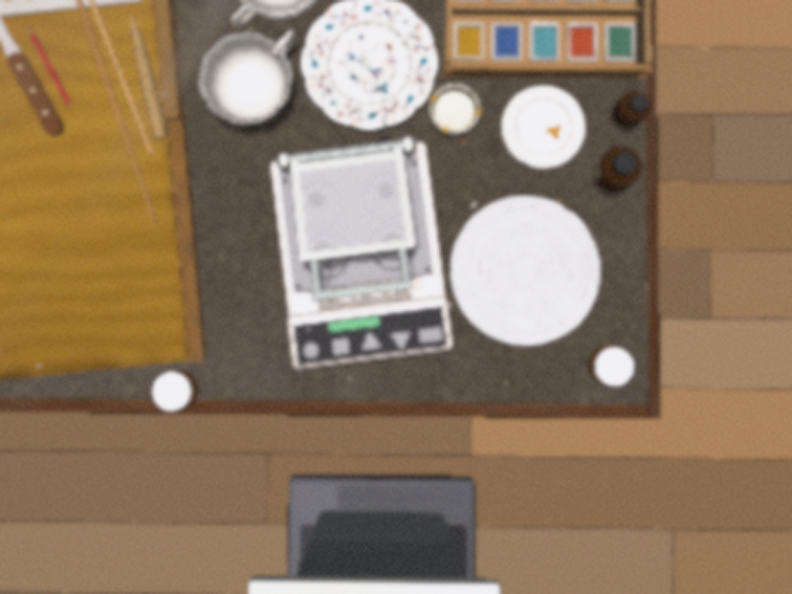

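View pics/side0c.png

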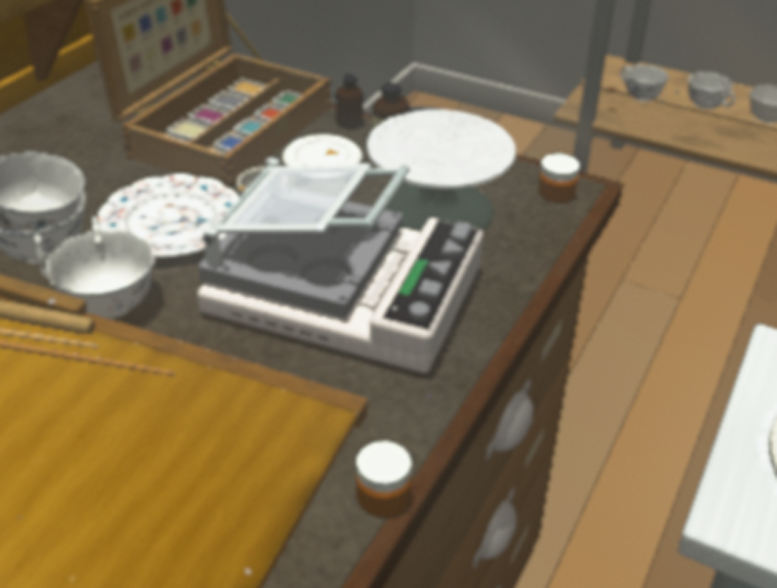

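```bash
python3 - <<'E'
from h import *
np.set_printoptions(precision=3,suppress=True)
c=cam('top'); s=cam('side')
g=lambda u,v,z: pix2w(c,150+u/2.2,130+v/2.2,z)
gs=lambda u,v,z: pix2w(s,150+u/2.1,140+v/2.1,z)
print('potL',g(172,390,.046),gs(384,465,.046)); print('potR',g(614,366,.046),gs(559,166,.046))
print('pw',g(311,350,.069),gs(419,309,.069)); print('st',g(430,335,.069),gs(461,232,.069))
print('hp',g(284,160,.105),g(408,146,.105))
print('barends 97..130',g(313,300,.11),g(410,289,.11)); print('wheel',g(525,270,.098))
print('dish',g(455,108,.026),'bottle',g(622,165,.089)); 
for u in [(429,108),(481,108)]: print(g(*u,.026))
for n in ['top','side']:
    c0,im=snap(n)
    for t in ['pot_a_center','pot_c_center','pot_d_center','clamp_bar']:
        for d in manip.trace(n,t)[:5]:
            r=d['rect']; print(n,t,round(d['p'],2),np.round(r,1),pix2w(c0,r[0],r[1],.046))
E
```

```text
potL [0.391 0.253 0.046] [0.387 0.259 0.046]
potR [ 0.426 -0.297  0.046] [ 0.424 -0.286  0.046]
pw [0.443 0.078 0.069] [0.442 0.081 0.069]
st [ 0.463 -0.067  0.069] [ 0.46  -0.061  0.069]
hp [0.672 0.111 0.105] [ 0.69  -0.038  0.105]
barends 97..130 [0.504 0.073 0.11 ] [ 0.518 -0.042  0.11 ]
wheel [ 0.543 -0.18   0.098]
dish [ 0.753 -0.099  0.026] bottle [ 0.672 -0.299  0.089]
[ 0.753 -0.066  0.026]
[ 0.753 -0.132  0.026]
top pot_d_center 0.61 [230.1 307.6  17.3  14.9] [0.39  0.247 0.046]
top clamp_bar 0.61 [309.9 232.6  54.7  68.1] [0.598 0.031 0.046]
side pot_c_center 0.58 [338.2 189.8  17.   22.9] [ 0.68  -0.329  0.046]
side pot_c_center 0.24 [357.5 268.9  13.2   2.9] [ 0.466 -0.011  0.046]
side pot_d_center 0.9 [332.3 368.4  34.   33.9] [0.381 0.273 0.046]
side pot_d_center 0.59 [312.5 265.9 134.6 101.4] [0.561 0.03  0.046]
side clamp_bar 0.57 [298.8 234.2  92.3  35.8] [ 0.657 -0.067  0.046]
```

```bash
python3 -m handwheel '[[5,-2,-2,0],[10,-4,-4,0],[15,-6,-6,0],[20,-8,-8,0],[25,-10,-10,0],[28,-15,-10,0],[31,-20,-10,-0.14],[34,-25,-10,-0.28],[36,-29,-10,-0.42],[38,-33,-10,-0.56],[39,-37,-10,-0.70],[40,-41,-10,-0.84]]' 1
python3 - <<'E'
from h import *
from scipy.optimize import least_squares
np.set_printoptions(precision=3,suppress=True)
c=cam('top'); s=cam('side')
for a,b in [((313,298),(365,225)),((410,288),(406,172))]:
    pa=np.array([150+a[0]/2.2,130+a[1]/2.2]);pb=np.array([150+b[0]/2.1,140+b[1]/2.1])
    r=least_squares(lambda P:np.r_[w2pix(c,P)-pa,w2pix(s,P)-pb],[.5,0,.12]); print(r.x,r.fun)
o=manip.observe(); print(o['joints'])
# predicted bar for angles
th=.128;ex=np.array([np.cos(th),np.sin(th)]);ey=np.array([-ex[1],ex[0]])
for a in (0,.1,.2,.3): print(a,np.array([.565,.021])+ex*(.118-.175*np.cos(a)),.097+.175*np.sin(a))
E
```

```text
t: 2.6
tcp_pos: [0.4471, -0.1538, 0.3315]
tcp_rot: [2.674, 1.647, 0.001]
force: [-0.1, 0.3, 0.2]
gripper_width: 0.0854
finger_force: 0.0
[0.508 0.072 0.142] [-0.401 -0.827  0.749  0.053]
[ 0.52  -0.041  0.14 ] [-0.23  -0.502  0.49   0.027]
[ 1.071  0.112 -0.851  1.839  0.09   1.229 -0.274]
0 [0.508 0.014] 0.097
0.1 [0.509 0.014] 0.11447084791319492
0.2 [0.512 0.014] 0.13176713288913572
0.3 [0.516 0.015] 0.14871603616573442
```

```bash
python3 -m handwheel '[[4,-0.5,0,-0.15],[8,-1,0,-0.3],[12,-1.6,0,-0.45],[16.1,-2.2,0,-0.595],[16.1,-2.2,0,-0.595],[16.1,-2.2,0,-0.595]]'
python3 - <<'E'
from h import *
np.set_printoptions(precision=3,suppress=True)
c,im=snap('wrist','w1.png')
print(manip.observe()['joints'])
for t in ['clamp_bar','power_key','start_key','shaker']:
    for d in manip.trace('wrist',t)[:3]: print(t,round(d['p'],2),np.round(d['rect'],1))
for P in [(.508,.072,.14),(.520,-.041,.14)]: print(w2pix(c,P))
E
```

```text
t: 3.2
tcp_pos: [0.5005, -0.0015, 0.3313]
tcp_rot: [-2.079, -2.355, -0.0]
force: [-0.2, -0.9, -0.8]
gripper_width: 0.0857
finger_force: 0.0
[ 0.844  0.223 -1.022  1.777  0.2    1.253 -0.109]
clamp_bar 0.57 [425.9 193.6 175.5 146.5]
power_key 0.63 [280.  119.1  22.4  20.4]
start_key 0.56 [285.5 252.8  18.7  26.9]
shaker 0.79 [395.1 180.3 266.5 177.8]
[341.368 134.764]
[337.349 258.581]
```

View pics/w1.png

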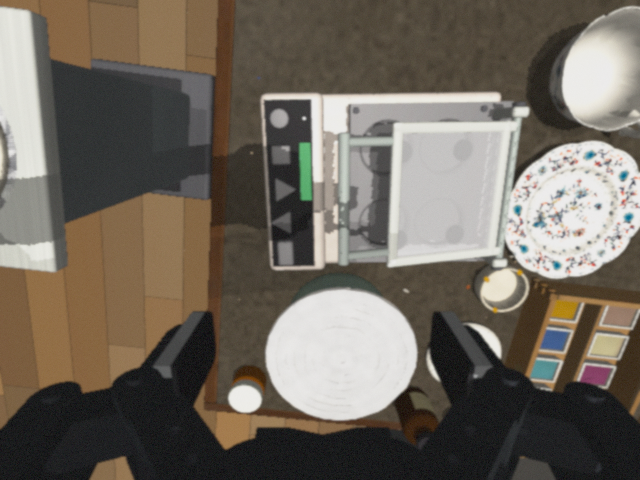

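```bash
python3 -m handwheel '[[1.4,1.6,4,0],[1.4,1.6,8,0],[1.4,1.6,12,0],[1.4,1.6,15,0],[1.4,1.6,17,0],[1.4,1.6,19,0],[1.4,1.6,20,0],[1.4,1.6,20.7,0],[1.4,1.6,20.7,0]]' 0.45
python3 - <<'E'
from h import *
c,im=snap('wrist','w2.png')
E
```

```text
t: 4.35
tcp_pos: [0.5145, 0.0128, 0.124]
tcp_rot: [-2.082, -2.352, 0.001]
force: [-1.0, -0.4, -0.5]
gripper_width: 0.0384
finger_force: 0.0
```

View pics/w2.png

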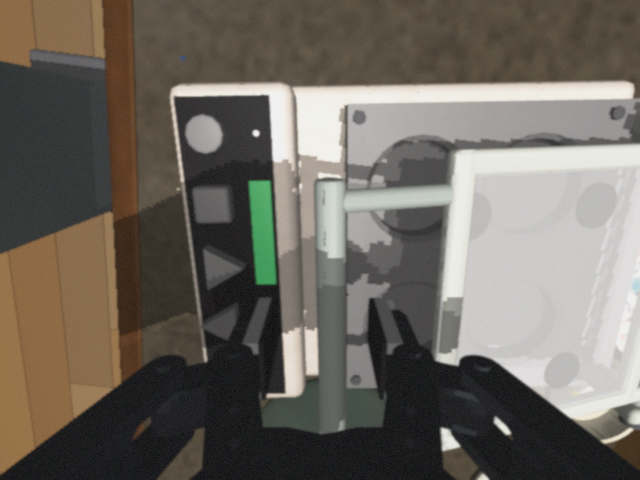

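```bash
python3 -m handwheel '[[0,0,0,0],[0,0,0,0],[0,0,0,0],[0,0,0,0]]' 0 30
python3 -m handwheel '[[0,0.84,-2.49,0],[0,2.03,-4.83,0],[0,3.57,-6.95,0],[0,5.41,-8.82,0],[0,7.51,-10.4,0],[0,9.82,-11.65,0],[0,12.3,-12.55,0],[0,14.85,-13.05,0],[0,15.7,-13.1,0],[0,15.7,-13.1,0]]'
```

```text
t: 4.8
tcp_pos: [0.518, 0.0135, 0.1257]
tcp_rot: [2.079, 2.35, 0.008]
force: [5.8, 0.8, -2.1]
gripper_width: 0.0092
finger_force: 29.6
t: 5.8
tcp_pos: [0.6723, 0.0346, 0.2576]
tcp_rot: [2.079, 2.353, 0.007]
force: [0.4, 1.5, 6.4]
gripper_width: 0.0099
finger_force: 31.0
```

```bash
python3 -m handwheel '[[0,0,0,0],[0,0,0,0],[0,0,-4,0],[0,0,-8,0],[0,-2,-9,0],[2,-6,-9,-0.1]]' 0.4
python3 -m handwheel '[[3,-3,0,-0.14],[6,-6,0,-0.28],[9,-9,0,-0.42],[12,-12,0,-0.56],[15,-14,0,-0.7],[18,-15,4,-0.84],[20,-17,8,-0.98],[22,-18,9,-1.12],[23,-19,9,-1.26],[23,-19,9,-1.4],[23.4,-19.3,9,-1.47],[23.4,-19.3,9,-1.47]]' 1
python3 - <<'E'
from h import *
np.set_printoptions(precision=3,suppress=True)
c,im=snap('wrist','w3.png'); print(manip.observe()['joints'])
for t in ['pot_a_center','pot_b_center']:
    for d in manip.trace('wrist',t)[:3]: r=d['rect'];print(t,round(d['p'],2),np.round(r,1),pix2w(c,r[0],r[1],.035))
E
```

```text
t: 6.4
tcp_pos: [0.611, 0.0418, 0.347]
tcp_rot: [1.965, 2.446, 0.004]
force: [0.0, -0.1, 0.6]
gripper_width: 0.0343
finger_force: 0.0
t: 7.6
tcp_pos: [0.3681, 0.2304, 0.255]
tcp_rot: [0.192, -3.135, 0.001]
force: [-1.2, -0.6, -0.2]
gripper_width: 0.0851
finger_force: 0.0
[ 0.647  0.328 -1.456  2.015  0.365  1.115  0.721]
```

View pics/w3.png

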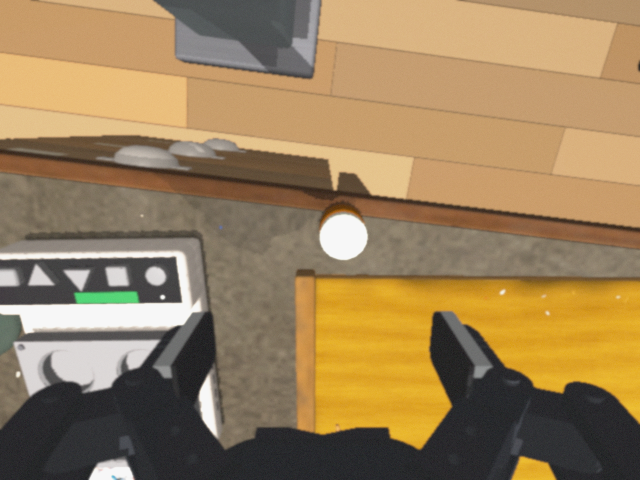

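```bash
python3 - <<'E'
from h import *
np.set_printoptions(precision=3,suppress=True)
c=cam('wrist'); o=manip.observe()
P=pix2w(c,344,235.5,.046); print(P, to_tool(P-o['tcp_pos']), np.degrees(2*np.arctan2(o['tcp_rot'][1],o['tcp_rot'][0])))
print('board',pix2w(c,310,275,.0),pix2w(c,310,275,.04),'edge',pix2w(c,340,195,0))
E
```

```text
[0.391 0.255 0.046] [-2.461  2.241 20.916] 186.8040979786682
board [0.455 0.227 0.   ] [0.439 0.226 0.04 ] edge [0.359 0.249 0.   ]
```

```bash
python3 -m handwheel '[[-1,1,3,0],[-2.4,2.2,7,0],[-2.4,2.2,11,0],[-2.4,2.2,15,0],[-2.4,2.2,18.5,0],[-2.4,2.2,21,0],[-2.4,2.2,23,0],[-2.4,2.2,23.5,0],[-2.4,2.2,23.5,0]]'
python3 -m handwheel '[[0,0,0,0],[0,0,0,0],[0,0,0,0],[0,0,0,0],[0,0,-1,0],[0,0,-3,0],[0,0,-7,0],[0,0,-11,0],[0,0,-13,0],[0,0,-13,0]]' 0 40
```

```text
t: 8.65
tcp_pos: [0.3898, 0.2551, 0.02]
tcp_rot: [0.189, -3.135, 0.001]
force: [-0.1, 0.1, 1.3]
gripper_width: 0.0852
finger_force: 0.0
t: 9.65
tcp_pos: [0.3916, 0.2566, 0.1535]
tcp_rot: [-0.19, 3.13, 0.003]
force: [0.8, -0.2, -2.0]
gripper_width: 0.0476
finger_force: 41.6
```

```bash
python3 - <<'E'
from h import *
np.set_printoptions(precision=3,suppress=True)
c,im=snap('top')
crop=cv2.resize(im[175:315,250:390],None,fx=4.2,fy=4.2,interpolation=cv2.INTER_CUBIC)
cv2.imwrite('pics/t2c.png',crop[:,:,::-1])
th=.128;ex=np.array([np.cos(th),np.sin(th)]);ey=np.array([-ex[1],ex[0]])
for x in (.02,.084):
  for y in (.042,-.042):
    p=np.array([.565,.021])+ex*x+ey*y; q=w2pix(c,[*p,.062]); print(x,y,p,(q-[250,175])*4.2)
E
```

```text
0.02 0.042 [0.579 0.065] [197.879 267.842]
0.02 -0.042 [ 0.59  -0.018] [326.103 252.593]
0.084 0.042 [0.643 0.073] [186.815 170.724]
0.084 -0.042 [ 0.654 -0.01 ] [314.532 155.507]
```

View pics/t2c.png

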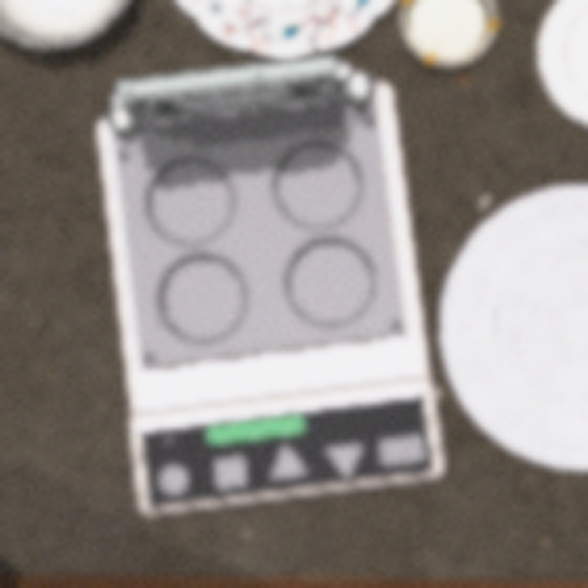

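```bash
python3 - <<'E'
from h import *
np.set_printoptions(precision=4,suppress=True)
c=cam('top')
g=lambda u,v,z: pix2w(c,250+u/4.2-.5,175+v/4.2-.5,z)[:2]
px=[(202.5,298),(330,282),(191,200),(318,185)]
W=np.array([g(*p,.062) for p in px]); print(W)
L=np.array([(-32,42),(-32,-42),(32,42),(32,-42)])/1000
A=np.array([[l[0],-l[1],1,0] for l in L]+[[l[1],l[0],0,1] for l in L]); 
sol=np.linalg.lstsq(A,np.r_[W[:,0],W[:,1]],rcond=None)[0]; th=np.arctan2(sol[1],sol[0]); print(sol,th,np.hypot(*sol[:2]))
Rm=np.array([[np.cos(th),-np.sin(th)],[np.sin(th),np.cos(th)]]); print('pockets',L@Rm.T+sol[2:])
K=np.array([g(*p,.069) for p in [(173,480),(231,473),(289,465),(346,458),(401,450)]]); print('keys',K)
print('rack centre x from key row', (sol[2:]-K[2])@Rm)
o=manip.observe(); P=(L@Rm.T+sol[2:])[0]; print(to_tool([*(P-o['tcp_pos'][:2]),0]))
E
```

```text
[[ 0.5612  0.0633]
 [ 0.5724 -0.0194]
 [ 0.6251  0.0717]
 [ 0.6357 -0.011 ]]
[0.9882 0.1304 0.5986 0.0261] 0.13122026679510995 0.9968075915081555
pockets [[ 0.5614  0.0636]
 [ 0.5724 -0.0197]
 [ 0.6249  0.072 ]
 [ 0.6358 -0.0113]]
keys [[ 0.4438  0.08  ]
 [ 0.4487  0.0429]
 [ 0.4542  0.0057]
 [ 0.4591 -0.0308]
 [ 0.4645 -0.0661]]
rack centre x from key row [0.1458 0.0014]
[-14.6179 -21.1034   0.049 ]
```

```bash
python3 -m handwheel '[[-2,-3,0,0],[-4.5,-6.5,0,0],[-7,-10,0,0],[-9.5,-13.5,0,0],[-12,-17,0,0],[-13.8,-20,0,0],[-14.6,-21.1,0,0],[-14.6,-21.1,3,0],[-14.6,-21.1,5,0],[-14.6,-21.1,5.5,0],[-14.6,-21.1,5.5,0]]'
python3 - <<'E'
from h import *
np.set_printoptions(precision=4,suppress=True)
c,im=snap('wrist','w4.png'); o=manip.observe()
print(o['tcp_pos'],to_tool(np.array([.5614,.0636,.066])-o['tcp_pos']))
for P in [(.5724,-.0197),(.5614,.0636)]: print(w2pix(c,[*P,.062]))
E
```

```text
t: 10.8
tcp_pos: [0.5589, 0.0644, 0.0942]
tcp_rot: [0.193, -3.133, -0.001]
force: [-1.0, 0.1, -1.5]
gripper_width: 0.0479
finger_force: 41.7
[0.5598 0.0646 0.0952] [-0.152  -0.1162  2.9247]
[155.4294 291.0095]
[318.5412 289.6841]
```

View pics/w4.png

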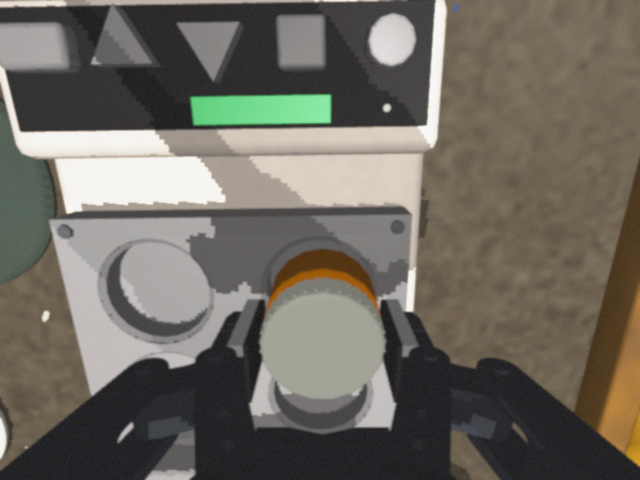

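```bash
python3 - <<'E'
from h import *
c=cam('wrist'); print(pix2w(c,322,339,.121), manip.observe()['tcp_pos'])
E
python3 -m handwheel '[[-0.15,-0.05,0.8,0],[-0.15,-0.05,1.5,0],[-0.15,-0.05,2.0,0],[-0.15,-0.05,2.5,0],[-0.15,-0.05,2.8,0],[-0.15,-0.05,2.8,0],[-0.15,-0.05,2.8,0]]'
```

```text
[0.55526866 0.06469905 0.121     ] [0.55977464 0.06455291 0.09524927]
t: 11.55
tcp_pos: [0.5617, 0.0632, 0.0676]
tcp_rot: [0.19, -3.135, 0.001]
force: [-2.9, -1.4, 5.1]
gripper_width: 0.0482
finger_force: 42.3
```

```bash
python3 -m handwheel '[[0,0,0,0],[0,0,0,0],[0,0,0,0],[0,0,-2,0],[0,0,-5,0],[0,0,-10,0],[0,0,-12,0],[0,0,-12,0]]' 0.75
python3 - <<'E'
from h import *
np.set_printoptions(precision=4,suppress=True)
c,im=snap('wrist','w5.png'); print(manip.observe()['tcp_pos'])
for z in (.092,.108): print(w2pix(c,[.5614,.0636,z]), w2pix(c,[.5614+.0245,.0636,z]))
E
```

```text
t: 12.35
tcp_pos: [0.5644, 0.0645, 0.1923]
tcp_rot: [-0.19, 3.128, 0.0]
force: [0.8, -0.4, 0.8]
gripper_width: 0.0641
finger_force: 0.0
[0.5632 0.0636 0.19  ]
[320.2604 239.7519] [316.1012 272.7007]
[320.1369 247.0979] [315.7239 281.8634]
```

View pics/w5.png

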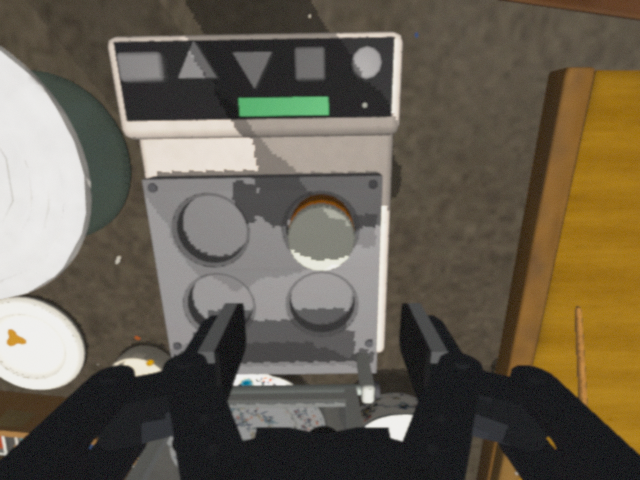

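```bash
python3 -m handwheel '[[2,-3.6,0,0],[4,-7.4,0,0],[6,-11.2,0,0],[8,-15,0,0],[10,-18.8,0,0],[12,-22.6,0,0],[14.5,-26.4,0,0],[16.5,-30,0,0],[18.3,-33,0,0],[18.3,-33.5,0,0],[18.3,-33.5,0,0]]' 1
python3 - <<'E'
from h import *
np.set_printoptions(precision=4,suppress=True)
c,im=snap('wrist','w6.png'); o=manip.observe(); print(o['tcp_pos'],o['joints'])
for t in ['pot_a_center','pot_b_center']:
    for d in manip.trace('wrist',t)[:3]: r=d['rect'];print(t,round(d['p'],2),np.round(r,1),pix2w(c,r[0],r[1],.035))
hsv=cv2.cvtColor(im,cv2.COLOR_RGB2HSV); m=((hsv[...,1]<40)&(hsv[...,2]>200)).astype(np.uint8)
n,l,s,ce=cv2.connectedComponentsWithStats(m)
for i in range(1,n):
    if s[i,4]>800: P=pix2w(c,*ce[i],.046); print(s[i],ce[i],P,to_tool(P-o['tcp_pos']))
E
```

```text
t: 13.5
tcp_pos: [0.4197, -0.2923, 0.1865]
tcp_rot: [0.185, -3.135, -0.002]
force: [1.0, 0.3, -0.0]
gripper_width: 0.0855
finger_force: 0.0
[ 0.4205 -0.2908  0.1868] [ 1.4844  0.5668 -1.2073  1.9229  0.6031  1.0817  1.7155]
pot_b_center 0.79 [314.6 230.8  58.7  73.7] [ 0.4241 -0.297   0.035 ]
[ 288  227   56   39 1271] [313.0071 248.3965] [ 0.4358 -0.2968  0.046 ] [-1.4377 -0.8024 14.0795]
[ 459  296  181   96 5485] [550.4961 351.1418] [ 0.5061 -0.0781  0.046 ] [-11.1133  20.0333  14.0993]
[ 333  321  118  128 9244] [394.169  388.2698] [ 0.5607 -0.2084  0.046 ] [-14.9262   6.4327  14.0875]
```

View pics/w6.png

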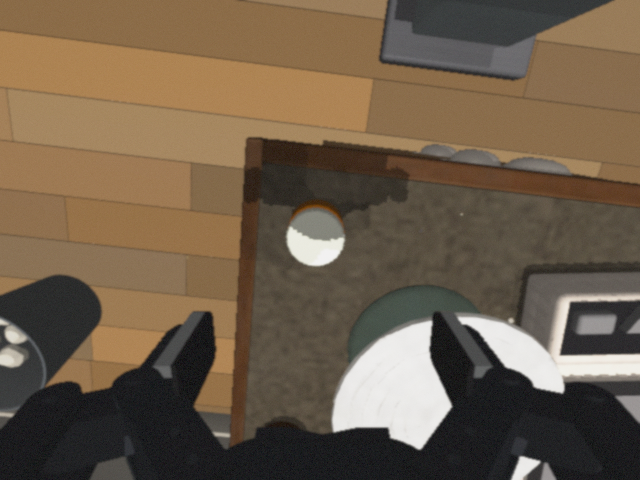

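```bash
python3 - <<'E'
from h import *
c=cam('wrist'); o=manip.observe(); P=pix2w(c,315.5,236,.046); print(P,to_tool(P-o['tcp_pos']))
E
```

```text
[ 0.42714484 -0.29323955  0.046     ] [-0.53834592 -0.45082127 14.11407797]
```

```bash
python3 -m handwheel '[[-0.5,-0.5,4,0],[-0.5,-0.5,8,0],[-0.5,-0.5,12,0],[-0.5,-0.5,14.5,0],[-0.5,-0.5,16,0],[-0.5,-0.5,16.7,0],[-0.5,-0.5,16.7,0]]'
python3 -m handwheel '[[0,0,0,0],[0,0,0,0],[0,0,0,0],[0,0,0,0],[0,0,-1,0],[0,0,-3,0],[0,0,-7,0],[0,0,-11,0],[0,0,-14,0],[0,0,-14,0]]' 0 40
python3 - <<'E'
from h import *
o=manip.observe(); print(o['tcp_pos'],to_tool(np.array([.5724,-.0197,.162])-o['tcp_pos']))
E
```

```text
t: 14.35
tcp_pos: [0.4269, -0.295, 0.0203]
tcp_rot: [-0.193, 3.136, 0.001]
force: [0.4, 0.5, 0.6]
gripper_width: 0.0853
finger_force: 0.0
t: 15.35
tcp_pos: [0.4289, -0.2969, 0.1649]
tcp_rot: [-0.19, 3.13, -0.008]
force: [0.5, 1.1, -1.4]
gripper_width: 0.0479
finger_force: 41.6
[ 0.42894329 -0.29688343  0.16491732] [-17.59083984  25.78168185   0.23904643]
```

```bash
python3 -m handwheel '[[-2,3,0,0],[-4.5,6.5,0,0],[-7,10,0,0],[-9.8,14,0,0],[-12.5,18,0,0],[-15,21.5,0,0],[-17,24.5,0,0],[-17.8,25.5,1,0],[-17.8,25.5,4,0],[-17.8,25.5,6.2,0],[-17.8,25.5,6.4,0],[-17.8,25.5,6.4,0]]'
python3 - <<'E'
from h import *
np.set_printoptions(precision=4,suppress=True)
c,im=snap('wrist','w7.png'); o=manip.observe()
print(o['tcp_pos'],to_tool(np.array([.5724,-.0197,.066])-o['tcp_pos']))
print(w2pix(c,[.5724,-.0197,.062]), w2pix(c,[*o['tcp_pos'][:2],o['tcp_pos'][2]+.026]),w2pix(c,[.5614,.0636,.092]))
E
```

```text
t: 16.55
tcp_pos: [0.5715, -0.021, 0.0959]
tcp_rot: [0.191, -3.134, -0.001]
force: [-0.2, -0.4, 0.6]
gripper_width: 0.0477
finger_force: 41.7
[ 0.5723 -0.021   0.0968] [-0.0211  0.1266  3.0794]
[322.9346 285.8675] [319.8753 353.6338] [513.9861 311.7347]
```

View pics/w7.png

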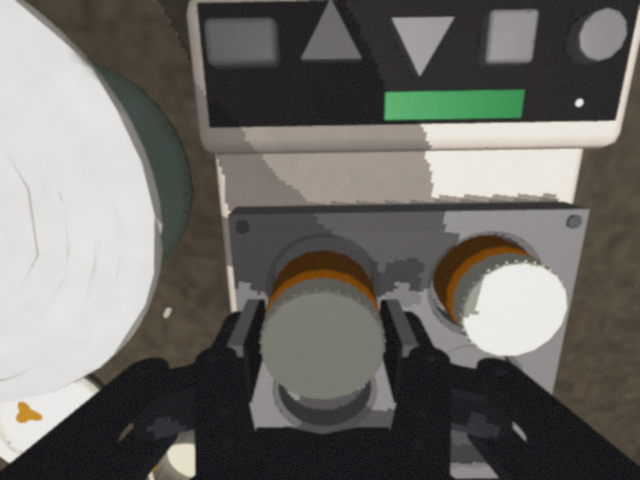

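```bash
python3 -m handwheel '[[-0.15,0.05,0.8,0],[-0.15,0.05,1.5,0],[-0.15,0.05,2.0,0],[-0.15,0.05,2.5,0],[-0.15,0.05,2.9,0],[-0.15,0.05,2.9,0],[-0.15,0.05,2.9,0]]'
python3 -m handwheel '[[0,0,0,0],[0,0,0,0],[0,0,0,0],[0,0,-2,0],[0,0,-5,0],[0,0,-10,0],[0,0,-13,0],[0,0,-13,0]]' 0.75
python3 - <<'E'
from h import *
np.set_printoptions(precision=4,suppress=True)
c,im=snap('wrist','w8.png'); ct,it=snap('top','t8.png'); cs,si=snap('side','s8.png')
for n,cc in (('w',c),('t',ct),('s',cs)):
  for P in [(.5614,.0636,.092),(.5724,-.0197,.092)]: print(n,w2pix(cc,P))
q=cv2.resize(si[210:310,230:390],(640,400),interpolation=cv2.INTER_CUBIC)
cv2.imwrite('pics/comb8.png',np.hstack([cv2.resize(im,(400,300)),cv2.resize(q,(400,250))[:250] if 0 else cv2.resize(q,(400,300))])[:,:,::-1])
E
```

```text
t: 17.3
tcp_pos: [0.5735, -0.0205, 0.0677]
tcp_rot: [0.19, -3.136, 0.001]
force: [-2.0, -0.4, 5.5]
gripper_width: 0.0477
finger_force: 42.0
t: 18.1
tcp_pos: [0.5768, -0.0192, 0.2035]
tcp_rot: [-0.191, 3.127, -0.001]
force: [1.0, -0.1, 0.0]
gripper_width: 0.0638
finger_force: 0.0
w [439.3904 231.9451]
w [321.3339 232.9858]
t [296.8083 244.8328]
t [328.1167 241.007 ]
s [304.8471 257.1318]
s [319.0104 237.4709]
```

View pics/comb8.png

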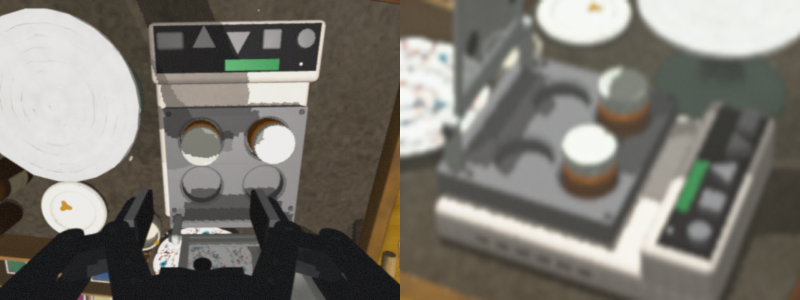

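```bash
python3 -m handwheel '[[0,0,-4,0],[0,0,-8,0.14],[0,0,-12,0.28],[0,0,-15,0.42],[0,0,-16,0.56],[-2,1,-16,0.7],[-4,2,-16,0.84],[-6,3,-16,0.98],[-8,3.5,-16,1.12],[-9,4,-16,1.26],[-9.6,4,-16,1.4],[-9.6,4,-16,1.53]]' 0.45
python3 -m handwheel '[[0,0,0,0.04],[0,0,0,0.04]]'
python3 - <<'E'
from h import *
np.set_printoptions(precision=4,suppress=True)
c,im=snap('wrist','w9.png'); o=manip.observe()
print(o['tcp_pos'],to_tool(np.array([.6723,.0346,.2576])-o['tcp_pos']),2*np.arctan2(o['tcp_rot'][1],o['tcp_rot'][0]))
p=np.array([.685,.036]);
for a in (1.4,1.45,1.5,1.55): print(a,w2pix(c,[*(np.array([.6824,.0377])-np.array([.991,.131])*.175*np.cos(a)),.097+.175*np.sin(a)]))
E
```

```text
t: 19.45
tcp_pos: [0.664, 0.0314, 0.3551]
tcp_rot: [-2.038, -2.387, 0.003]
force: [-0.9, 0.2, -0.1]
gripper_width: 0.0382
finger_force: 0.0
t: 19.65
tcp_pos: [0.6635, 0.0309, 0.3556]
tcp_rot: [-2.08, -2.352, 0.003]
force: [0.7, 0.3, 0.5]
gripper_width: 0.0382
finger_force: 0.0
[0.6635 0.0309 0.3559] [0.259  0.9383 9.8274] -4.588757499390433
1.4 [307.1572 246.6385]
1.45 [320.4748 247.135 ]
1.5 [333.9966 247.4282]
1.55 [347.6201 247.5136]
```

View pics/w9.png

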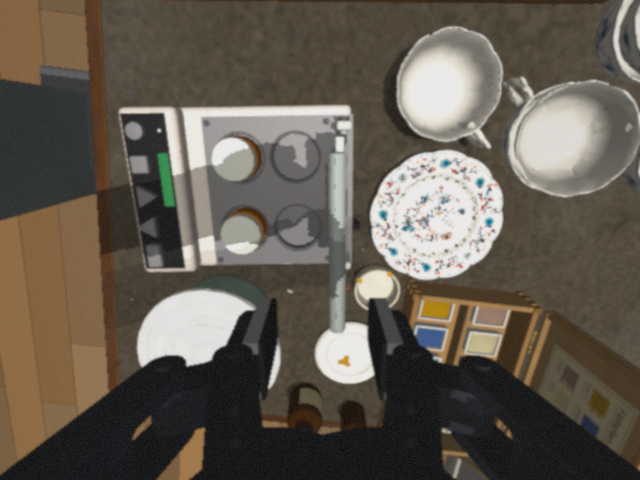

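```bash
python3 -m handwheel '[[0.25,0.9,3,0],[0.25,0.9,6,0],[0.25,0.9,8,0],[0.25,0.9,9.4,0],[0.25,0.9,9.8,0],[0.25,0.9,9.8,0]]'
python3 -m handwheel '[[0,0,0,0],[0,0,0,0],[0,0,0,0],[0,0,0,0]]' 0 30
python3 -m handwheel '[[0,-2.59,0.35,0],[0,-5.11,1.09,0],[0,-7.49,2.2,0],[0,-9.68,3.66,0],[0,-11.62,5.41,0],[0,-13.29,7.44,0],[0,-14.62,9.7,0],[0,-15.6,12.13,0],[0,-16.2,14.68,0],[0,-16.4,16.4,0],[0,-16.44,17.5,0],[0,-16.44,17.6,0]]'
```

```text
t: 20.3
tcp_pos: [0.6726, 0.0344, 0.259]
tcp_rot: [-2.081, -2.353, 0.0]
force: [-0.6, -0.4, 0.6]
gripper_width: 0.0387
finger_force: 0.0
t: 20.7
tcp_pos: [0.6733, 0.0347, 0.2608]
tcp_rot: [2.08, 2.352, 0.002]
force: [-0.9, -0.6, 5.3]
gripper_width: 0.0094
finger_force: 29.5
t: 21.9
tcp_pos: [0.5119, 0.0134, 0.0851]
tcp_rot: [2.079, 2.349, 0.001]
force: [-2.7, -4.3, 21.3]
gripper_width: 0.0098
finger_force: 33.4
```

```bash
python3 -m handwheel '[[0,0,0,0],[0,0,0,0],[0,0,0,0],[0,0,-2,0],[0,0,-5,0],[0,0,-9,0],[0,0,-12,0],[0,0,-12,0]]' 0.45
python3 - <<'E'
from h import *
np.set_printoptions(precision=4,suppress=True)
c,im=snap('wrist','w10.png'); cs,si=snap('side','s10.png'); o=manip.observe(); print(o['tcp_pos'])
th=.131;ex=np.array([np.cos(th),np.sin(th)]);ey=np.array([-ex[1],ex[0]])
cen=np.array([.5986,.0261]); key=cen-ex*.1458+ey*.0; org=key+ex*.114; print('org',org)
for a in (0,.06,.12):
  for y in (.06,-.06):
    P=[*(org+ex*(.118-.175*np.cos(a))+ey*y),.097+.175*np.sin(a)]
    print(a,y,'side',(w2pix(cs,P)-[230,190])*[3.5,4],'wrist',w2pix(c,P))
for t in ['power_key','program_key','up_key','start_key']:
    for d in manip.trace('wrist',t)[:2]: r=d['rect'];print(t,round(d['p'],2),np.round(r,1),pix2w(c,r[0],r[1],.069))
q=cv2.resize(si[190:310,230:390],(560,480),interpolation=cv2.INTER_CUBIC)
cv2.imwrite('pics/s10c.png',q[:,:,::-1])
E
```

```text
t: 22.7
tcp_pos: [0.5123, 0.0151, 0.2072]
tcp_rot: [2.078, 2.349, 0.007]
force: [0.6, 0.7, -0.0]
gripper_width: 0.0387
finger_force: 0.0
[0.5097 0.0141 0.2035]
org [0.5671 0.0219]
0 0.06 side [336.2057 303.5118] wrist [317.627  156.0427]
0 -0.06 side [401.2581 187.5706] wrist [319.596  317.2971]
0.06 0.06 side [336.0032 287.5567] wrist [318.0474 157.2488]
0.06 -0.06 side [401.4214 172.3411] wrist [320.0328 324.2628]
0.12 0.06 side [334.8205 271.2013] wrist [319.5333 158.5468]
0.12 -0.06 side [400.6784 156.7761] wrist [321.3892 331.7211]
power_key 0.6 [242.  135.2  27.2  30.5] [0.4466 0.08   0.069 ]
program_key 0.89 [245.9 185.4  27.8  29.9] [0.4516 0.0439 0.069 ]
up_key 0.71 [253.1 231.2  32.3  32. ] [0.4594 0.0087 0.069 ]
up_key 0.6 [447.8 235.  270.7 189.6] [0.6122 0.024  0.069 ]
start_key 0.64 [251.2 303.5  14.7  11.7] [ 0.4619 -0.0541  0.069 ]
```

View pics/s10c.png

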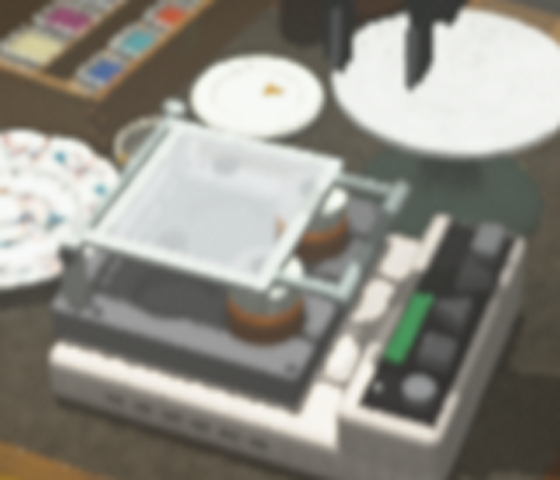

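View pics/w10.png

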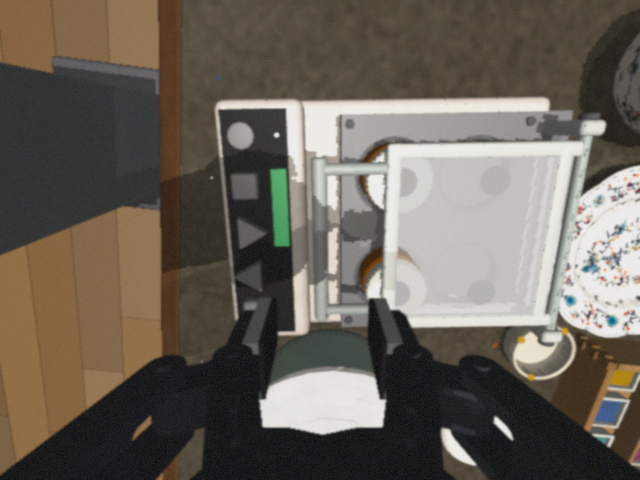

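```bash
python3 -m handwheel '[[0,0,0,0],[0,0,3,0],[0,0,6,0],[0,0,8.5,0],[0,0,9.5,0],[0,0,9.9,0],[0,0,10.2,0],[0,0,10.2,0]]' 0 30
```

```text
t: 23.8
tcp_pos: [0.5089, 0.0147, 0.1028]
tcp_rot: [-2.081, -2.353, 0.003]
force: [-7.1, -0.8, 9.8]
gripper_width: -0.0001
finger_force: 4.9
```

```bash
python3 -m handwheel '[[0,0,-2,0],[0,0,-3,0],[2.5,-2,-3,0],[5,-4,-3,0],[7.3,-5.6,-3,0],[7.3,-5.6,-1,0],[7.3,-5.6,1.5,0],[7.3,-5.6,2,0],[7.3,-5.6,2,0],[7.3,-5.6,2,0]]'
python3 - <<'E'
from h import *
np.set_printoptions(precision=4,suppress=True)
o=manip.observe(); print(o['tcp_pos'],o['force'])
for k in [(.4443,.0802),(.449,.0433),(.4542,.0065),(.4641,-.066)]: print(to_tool(np.array([*k,.0625])-o['tcp_pos']))
E
```

```text
t: 24.8
tcp_pos: [0.446, 0.0803, 0.0822]
tcp_rot: [2.082, 2.352, 0.002]
force: [-0.6, 0.5, 0.2]
gripper_width: 0.0001
finger_force: 0.0
[0.446  0.0803 0.0822] [-0.6275  0.4851  0.242 ]
[ 0.0058 -0.1734  1.9715]
[-3.714  -0.1553  1.9709]
[-7.4299 -0.0862  1.9704]
[-14.7464   0.0155   1.9692]
```

```bash
python3 -m handwheel '[[0,-0.15,0.8,0],[0,-0.15,1.3,0],[0,-0.15,1.7,0],[0,-0.15,2.0,0],[0,-0.15,2.0,0],[0,-0.15,2.0,0]]'
python3 -m handwheel '[[0,0,-1,0],[0,0,-2,0],[0,0,-2,0]]'
```

```text
t: 25.4
tcp_pos: [0.4442, 0.0797, 0.0631]
tcp_rot: [2.08, 2.351, -0.002]
force: [-7.2, -4.1, 29.5]
gripper_width: 0.0002
finger_force: 14.6
t: 25.7
tcp_pos: [0.4443, 0.0801, 0.0822]
tcp_rot: [2.081, 2.352, 0.002]
force: [0.7, 0.1, 0.2]
gripper_width: -0.0001
finger_force: 0.0
```

```bash
python3 -m handwheel '[[-2,0,0,0],[-3.7,0,0,0],[-3.7,0,0,0],[-3.7,0,0.8,0],[-3.7,0,1.3,0],[-3.7,0,1.7,0],[-3.7,0,1.93,0],[-3.7,0,1.93,0],[-3.7,0,1.93,0]]'
python3 -m handwheel '[[0,0,-1,0],[0,0,-1.93,0],[-2,0.05,-1.93,0],[-3.7,0.05,-1.93,0],[-3.7,0.05,-1.93,0]]'
python3 -m handwheel '[[0,0,0.8,0],[0,0,1.3,0],[0,0,1.7,0],[0,0,1.93,0],[0,0,1.93,0],[0,0,1.93,0]]'
python3 -m handwheel '[[0,0,-1,0],[0,0,-1.93,0],[-2,0.1,-2.5,0],[-5,0.1,-2.5,0],[-7.3,0.1,-2.5,0],[-7.3,0.1,-1.93,0],[-7.3,0.1,-1.93,0]]'
python3 -m handwheel '[[0,0,0.8,0],[0,0,1.3,0],[0,0,1.7,0],[0,0,1.93,0],[0,0,1.93,0],[0,0,1.93,0]]'
python3 -m handwheel '[[0,0,-1,0],[0,0,-3,0],[0,0,-7,0],[0,0,-11,0],[0,0,-14,0],[0,-3,-14,0],[0,-3,-14,0]]'
python3 - <<'E'
from h import *
c,im=snap('wrist'); cs,si=snap('side'); ct,ti=snap('top')
q=cv2.resize(si[190:310,230:390],(400,300),interpolation=cv2.INTER_CUBIC)
t=cv2.resize(ti[120:330,220:500],(400,300),interpolation=cv2.INTER_CUBIC)
cv2.imwrite('pics/end.png',np.hstack([t,q])[:,:,::-1])
E
```

```text
t: 26.6
tcp_pos: [0.448, 0.0439, 0.0632]
tcp_rot: [2.079, 2.353, -0.002]
force: [-6.4, -1.8, 24.1]
gripper_width: -0.0002
finger_force: 12.3
t: 27.1
tcp_pos: [0.4531, 0.0045, 0.0811]
tcp_rot: [2.085, 2.349, -0.001]
force: [0.6, 0.2, 0.6]
gripper_width: -0.0003
finger_force: 0.0
t: 27.7
tcp_pos: [0.453, 0.0075, 0.0632]
tcp_rot: [2.079, 2.354, -0.002]
force: [-6.8, 0.0, 24.0]
gripper_width: 0.0001
finger_force: 12.1
t: 28.4
tcp_pos: [0.4623, -0.0657, 0.0806]
tcp_rot: [-2.082, -2.35, 0.0]
force: [-0.5, 0.6, -0.7]
gripper_width: 0.0002
finger_force: 0.0
t: 29.0
tcp_pos: [0.4628, -0.0646, 0.0632]
tcp_rot: [2.079, 2.355, -0.002]
force: [-6.7, 1.8, 22.6]
gripper_width: -0.0002
finger_force: 11.1
t: 29.7
tcp_pos: [0.4304, -0.0699, 0.202]
tcp_rot: [2.082, 2.353, -0.006]
force: [-0.5, -0.2, -1.7]
gripper_width: -0.0002
finger_force: 0.0
```

View pics/end.png

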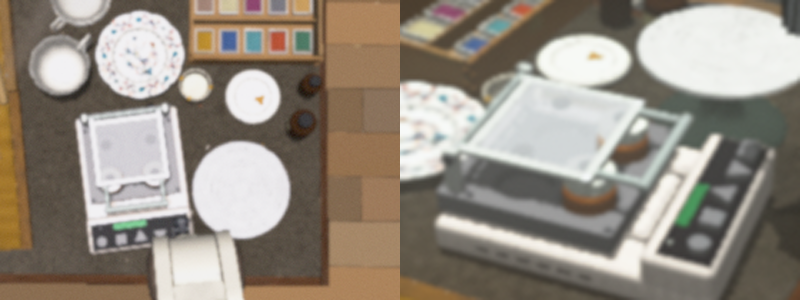

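The end picture shows both pots seated under the shut plate, with the bottle and dish where they were and the arm clear of everything.

```bash
python3 -c "
from plant import manip
print(manip.finish_job())"
```

```text
the job is handed in; nothing more can be done
None
```

I handed the job in at about 30 s. Both pots I found are seated in the front pockets and the plate is shut. The power, programme, up-arrow and start keys were each pressed to the bottom in that order. The bottle and dish were not touched. The hand-in returned no verdict.

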